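# Offer up a bearing block over the jig pins

## Task

Slide the fixture's jaw right back to free the flanged bearing block, then lift the block out and carry it over the top of the row of parts bins to the assembly jig. Finish while still holding it there: level and still, its two flange holes lined up over the two jig pins and its underside hovering about a centimetre above the pin tips, so that a colleague can slip the shims on; do not lower it or let go. Block and robot must not touch the jig or the bins, and leave the screwdriver, jar and bush where they are.

Things in the scene. Friction and masses are not known exactly. Their poses are not given: they have to be found in the camera images.
- block: Loose aluminium bearing block, 0.33 kg. Origin: centre of its underside; z up. Flange 56 (x) by 96 (y) by 10 mm, with two 12 mm through holes at y = -35 and +35 mm; on it a boss to grip, 34 (x) by 40 (y) mm, from z = 10 to 60 mm, a dark bore along x. The same after a half turn. At the start its flange is clamped in the fixture, its axes along the fixture's.
- fixture: Slide-jaw fixture fixed to the bench, 195 mm (x, from -120 to +75 mm) by 120 mm (y). Origin on the bench at z = 0. The block's seat is the flat bed top at z = 30 mm, seat centre at x = 20 mm. The fixed jaw (top at z = 48 mm, y -42 to 42 mm) is on the +x side of the flange, the moving jaw on the -x side.
- jaw (a joint): Travel of the moving jaw in m: 0 = closed on the flange, 0.032 = right back. It slides along the fixture's -x with about 4 N of friction and stays where it is left. Its lip (76 mm wide in y, top at fixture z = 48 mm) covers the flange edge by 5 mm when closed, so the block cannot be lifted out until the jaw is back.
- jaw_post (a point): Centre of the top of the upright round post on the moving jaw by which it is pulled: 14 mm diameter, 51 mm tall above the jaw's top face, post top at fixture z = 93 mm. It stands 82 mm from the seat centre, towards the fixture's -x, when the jaw is closed, and moves with the jaw.
- jig: Assembly jig fixed to the bench: aluminium plate 100 (x) by 150 (y) by 15 mm with two upright pins, 9 mm diameter and 25 mm tall, at y = -35 and +35 mm. Origin: centre of the plate's underside, z up.
- pin_tips (a point): The point midway between the two pin tips of the jig, 40 mm above the bench; axes as the jig's (the pins lie along y).
- bin_row: Row of three blue open parts bins fixed to the bench between fixture and jig: 278 mm long (x) by 130 mm (y), rims 115 mm above the bench (the -y fronts lower). Origin: centre of its underside.
- screwdriver: Loose screwdriver lying on the bench, 170 mm long, a bystander.
- jar: Loose closed jar, 54 mm diameter, 60 mm tall, a bystander. Origin: centre of its underside.
- bush: Loose steel bush (plain solid cylinder), 32 mm diameter, 30 mm tall, a bystander on the robot's side of the bins. Origin: centre of its underside.
Not all that is in view belongs to the job. What is shaped like the fixture but yellow is not meant.

How it is judged:
By the outcome, as a careful person would: the job done as asked, in the order asked, and still so for the second after the job is handed in, while the arm keeps its last pose, push and grip.
It also fails if it takes over 58 s, if anything falls off the work surface, if the arm or the gripper's body presses on something with over 40 N, if the wrist force passes 120 N, or if a joint passes its speed limit or range.

## Robot

A 6-joint arm with a two-finger parallel gripper is mounted at the origin on the work surface. World frame = base frame: x ahead of the robot, y to its left, z up, the work surface at z = 0. Lengths are in m, angles in rad, forces in N, time in s.
With the tool pointing down it reaches from about 0.35 to 0.975 m from the base axis. Payload 4.9 kg.
Tool frame: the origin (TCP) lies at the very end of the fingers, on their centre line; the grasp point (between the pads) lies 19 mm behind it; z points along the fingers, y is the line along which they close (so a half turn about z gives the same grasp; the last joint's range is limited). The gripper opens to 85 mm and grips with 20 to 120 N. Pads are 22 mm wide; open, the fingers measure 114 mm over their backs; the gripper's body (76 mm by 85 mm) begins 54 mm behind the grasp point. The pads swing forward as they close: fully open they stand 13 mm farther back than shut.
Start: joints at [1.061, 0.053, 1.613, -0, 1.476, -0.119], TCP at [0.238, 0.578, 0.201] pointing down, gripper open.
Joint ranges: [-3.01, 3.01], [-1.01, 2.22], [0.06, 2.58], [-1.02, 4.17], [0.09, 2.62], [-3.14, 3.14]. Speed limits (rad/s): [2.57, 2.57, 3.14, 3.14, 3.14, 3.14].

## Interface

Orientations are given as a unit quaternion [w, x, y, z].
In Python, from plant import manip gives the robot as it stands.
- The arm moves only by the shell command python3 -m pendant 'ROWS'. ROWS is JSON, a list of rows, each a list of 3 entries, a list of its own where there are three numbers: the opening, from 0 (shut) to 1 (fully open), then the shift along the tool's x, y, z in units of 12 cm (1.0 is 12 cm), then the turn about the tool's z in units of pi rad (1.0 is pi rad). In form: [[gripper, [dx, dy, dz], roll], ...]. A call has 1 to 10 rows; each row is the pose to reach, as a shift and turn from the pose commanded when the call began, along the tool's axes at that moment, turning the shorter way round; what a row does not reach only later rows make up. A row lasts 1/10 s, in which the tool goes at most 50 mm and 8.59 degrees, less where a joint would pass 70% of its speed; a pose out of reach is approached as far as the arm can. A call with a number of a shift or a turn outside -1 to 1 is refused whole. A call with a gripper value outside its range is refused whole. The fingers move at their own pace and stop on an object; the grip force is fixed at half the most. Time passes only in rows, so rows that repeat a pose let the fingers close. It gives the time, the measured TCP pose, the force, the opening and the grip force at its end, in the units of the state.
- manip.state(): the state, without advancing time (a new reading comes with each control period).
- manip.grab_frame(name): name is "scene" or "top"; returns a dict with "img" (480x640x3 uint8, red, green, blue), "fx", "fy", "cx", "cy" (pixels), "eye" and "rotation" of the camera in the world. Camera axes: x right, y down, z forward; pixel columns grow to the right and rows downward; lengths in m; the calibration is good to about 2 mm. A picture is of the moment at which its call begins. There is no depth.
- manip.job_done(): hands the job in; it is judged then, once.
The state is a dict: "time": time; "joint_pos": joint angles; "joint_vel": joint speeds; "joint_efforts": joint torques, N m; "tool_pos": TCP position; "tool_rot": TCP orientation; "contact_force": force on the tool from outside, world axes, zero at the start; "ft_torque": the same for the moment, N m; "gripper_width": opening from 0.0 (shut) to 1.0 (fully open); "grasp_force": force on a finger pad.
Only numpy, scipy, OpenCV 4.12 (cv2) and the standard library are available. Lean on these libraries where they do the work, as an engineer would, in place of code of your own. Each camera call takes 0.05 s, during which the arm holds its last target. There are 200 camera calls.

## Working session

There is one attempt and no reset: what is moved stays moved. The work goes in short steps, Python scripts to look and compute and a shell command to move; the robot and the scene stay as the last step left them, time stands still between calls to the robot, and variables do not carry over. Pictures are saved under pics/ and viewed, at most 10 in all, crops included, and the job is handed in when it is done.

```bash
mkdir -p pics; ls; python3 - <<'E'
from plant import manip
import cv2
s=manip.state(); print(s)
for n in("scene","top"):
    f=manip.grab_frame(n); cv2.imwrite(f"pics/{n}0.png",f["img"][:,:,::-1]); print(n,{k:v for k,v in f.items() if k!="img"})
E
```

```text
pics
{'time': 0.0, 'joint_pos': array([ 1.06100365e+00,  5.33538585e-02,  1.61431383e+00, -1.91347682e-05,
        1.47599060e+00, -1.18983914e-01]), 'joint_vel': array([-0.00153094,  0.00047054,  0.00124529, -0.00055511, -0.00025086,
       -0.00013375]), 'joint_efforts': array([ 5.83914425e-04, -3.93692064e+01, -3.70169699e+01, -1.21422127e-04,
        7.05702594e-03, -2.13478489e-05]), 'tool_pos': array([0.23774072, 0.57726884, 0.1994531 ]), 'tool_rot': array([-3.10326932e-04,  1.94162236e-01,  9.80968888e-01, -9.85141232e-04]), 'contact_force': array([ 0.08304123,  0.17573045, -0.87513897]), 'ft_torque': array([-0.08370117, -0.00258424,  0.0021569 ]), 'grasp_force': 0.0, 'gripper_width': 1.0042550698398403}
scene {'fx': 504.86119009873755, 'fy': 504.86119009873755, 'cx': 325.784999831665, 'cy': 237.4193069059042, 'eye': array([0.98373689, 0.44763711, 0.81224325]), 'rotation': array([-0.14333753,  0.36842584,  0.86038885, -0.32163298])}
top {'fx': 475.6518244715439, 'fy': 475.6518244715439, 'cx': 322.8834167025468, 'cy': 240.1125676858404, 'eye': array([0.34079855, 0.04551219, 0.97402729]), 'rotation': array([-0.04978379,  0.70568166, -0.7024725 ,  0.07789325])}
```

View pics/scene0.png

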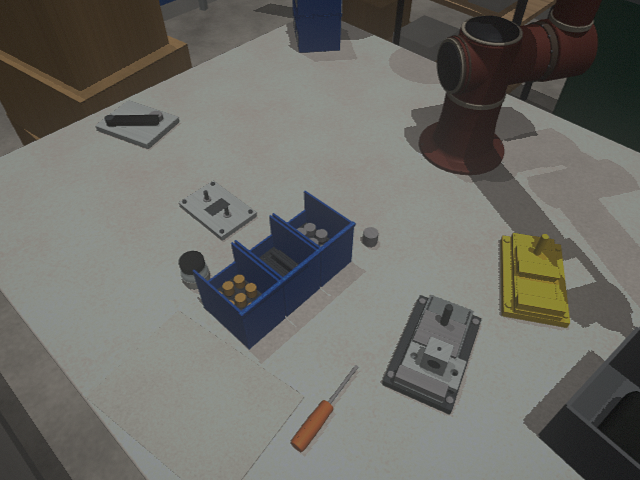

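View pics/top0.png

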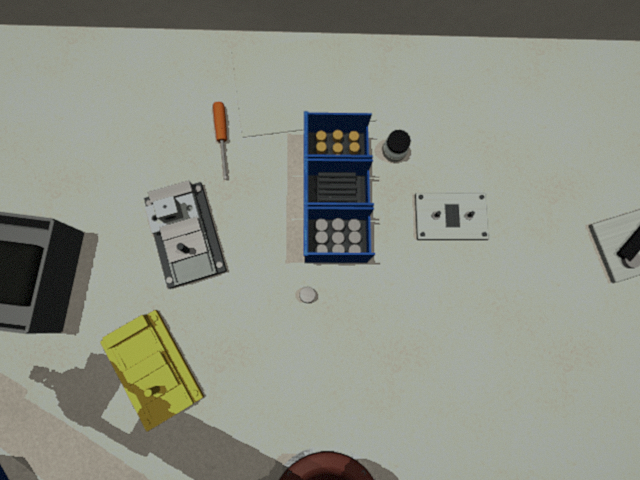

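Fixture candidates are the grey one at top (187,235) / scene (433,350), and the yellow one at top (152,370), which is excluded. For the jig, the plate with two pins is at top (452,216), and the plate with a black lever at (622,245) is a decoy. I choose the grey fixture and the two-pin plate, and check them in a close crop.

```bash
cat > h.py <<'E'
import numpy as np, cv2
from scipy.spatial.transform import Rotation as R
from plant import manip
def cam(n):
    f=manip.grab_frame(n); q=f["rotation"]; f["R"]=R.from_quat([q[1],q[2],q[3],q[0]]).as_matrix(); return f
def proj(f,p):
    c=(np.atleast_2d(p)-f["eye"])@f["R"]; return np.c_[f["fx"]*c[:,0]/c[:,2]+f["cx"], f["fy"]*c[:,1]/c[:,2]+f["cy"]]
def unp(f,u,v,z):
    d=f["R"]@np.array([(u-f["cx"])/f["fx"],(v-f["cy"])/f["fy"],1]); return f["eye"]+d*(z-f["eye"][2])/d[2]
def crop(f,u,v,w,h,k): return cv2.resize(f["img"][v:v+h,u:u+w,::-1],None,fx=k,fy=k,interpolation=cv2.INTER_CUBIC)
E
python3 - <<'E'
from h import *
t=cam("top"); s=cam("scene")
print(proj(t,[.238,.578,.2]),proj(s,[.238,.578,.2]))
a=crop(t,135,170,100,125,4.8); b=crop(s,375,285,115,130,600/130)
b=cv2.resize(b,(400,600));a=cv2.resize(a,(400,600))
print("b scale",400/115,600/130)
a=crop(t,135,170,100,125,4);b=crop(s,375,290,100,125,4)
m=np.hstack([a,b]);cv2.imwrite("pics/c1.png",m)
a=crop(t,408,185,90,60,6);b=crop(s,175,175,90,70,6)
m=np.zeros((600,800,3),np.uint8);m=np.vstack([cv2.resize(a,(450,300)),cv2.resize(b,(450,350))])
m=np.hstack([crop(t,408,185,80,80,5),crop(s,175,175,80,80,5)]);cv2.imwrite("pics/c2.png",m)
E
```

```text
[[-48.37757179 395.63931603]] [[723.87151432 282.09668684]]
b scale 3.4782608695652173 4.615384615384615
```

View pics/c1.png

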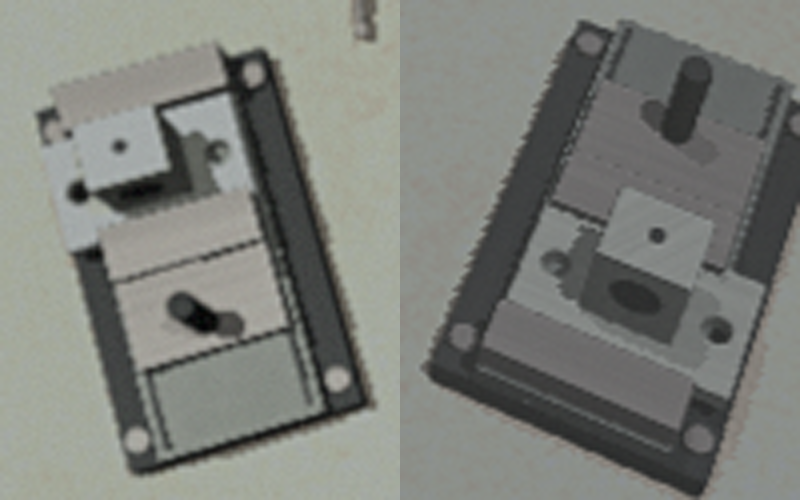

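View pics/c2.png

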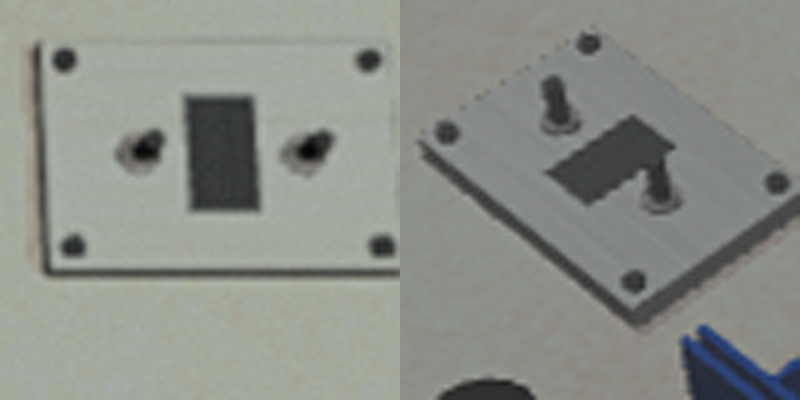

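The crops show the grey fixture with its post at crop (182,304), boss dot (120,147) and flange holes (78,192) and (217,150). The jig has two pins, tips near (152,141) and (322,141), and four corner screws. The choices hold, so I fit the poses.

```bash
cat > fit.py <<'E'
from h import *
from scipy.optimize import least_squares
def px(c,k,o,x0=0): return [(c[0]-x0+.5)/k-.5+o[0],(c[1]+.5)/k-.5+o[1]]
def fit(T,S,t,s,x0):  # lists of (xyz local, pixel)
    def pose(p,L): 
        c,n=np.cos(p[2]),np.sin(p[2]); L=np.array(L); return np.c_[p[0]+c*L[:,0]-n*L[:,1],p[1]+n*L[:,0]+c*L[:,1],L[:,2]]
    def r(p): return np.concatenate([(proj(f,pose(p,[a for a,_ in Q]))-np.array([b for _,b in Q])).ravel() for f,Q in((t,T),(s,S)) if Q])
    q=least_squares(r,x0,loss="soft_l1"); return q.x,r(q.x).reshape(-1,2).round(1)
E
python3 - <<'E'
from fit import *
t=cam("top"); s=cam("scene")
loc=[(-.062,0,.093),(.02,0,.09),(.02,.035,.04),(.02,-.035,.04)]
T=[(182,304),(120,147),(78,192),(217,150)]; S=[(697,66),(657,236),(718,330),(556,264)]
for use in ("ts","t","s"):
    p,r=fit([(a,px(b,4,(135,170))) for a,b in zip(loc,T)] if "t" in use else [],[(a,px(b,4,(375,290),400)) for a,b in zip(loc,S)] if "s" in use else [],t,s,[.45,.3,.1])
    c,n=np.cos(p[2]),np.sin(p[2]);print(use,p,np.degrees(p[2]),"seat",p[:2]+.02*np.array([c,n]),"post",p[:2]-.062*np.array([c,n]));
    if use=="ts":print(r.tolist())
lj=[(0,.035,.04),(0,-.035,.04)]
Tj=[(152,140),(322,140)];Sj=[(656,161),(552,81)]
sc=[(.04,.065),(.04,-.065),(-.04,-.065),(-.04,.065)]
tc=[(64,60),(369,60),(382,246),(73,246)];ss=[(634,281),(777,182),(588,43),(447,132)]
# screws: order by geometry
for n,f,L,k,o,x0 in(("top",t,tc,5,(408,185),0),("scene",s,ss,5,(175,175),400)):
    w=np.array([unp(f,*px(b,k,o,x0),.015) for b in L]);print(n,"screws",w[:,:2].round(4).tolist(),"mean",w.mean(0))
for n,f,L,x0,o in(("top",t,Tj,0,(408,185)),("scene",s,Sj,400,(175,175))):
    w=np.array([unp(f,*px(b,5,o,x0),.04) for b in L]);print(n,"tips",w[:,:2].round(4).tolist(),w.mean(0))
for u,v,z in((308,295,.03),(306,113,.115),(370,113,.115),(372,262,.08),(305,262,.115)): print("bin/bush",unp(t,u,v,z))
E
```

```text
ts [0.54666914 0.30187284 0.39846864] 22.83057151728067 seat [0.56510227 0.30963299] post [0.48952646 0.27781638]
[[-1.1, -0.1], [0.0, -0.1], [0.9, 1.4], [-0.3, -1.0], [0.5, 0.7], [-0.2, -0.4], [0.0, -2.2], [-0.6, 0.6]]
t [0.54664707 0.30159194 0.39679258] 22.734540281521028 seat [0.56509317 0.30932119] post [0.48946414 0.27763129]
s [0.54677103 0.30208159 0.39976144] 22.90464332913114 seat [0.56519411 0.30986557] post [0.48965949 0.27795128]
top screws [[0.6111, -0.198], [0.6126, -0.3282], [0.5325, -0.3289], [0.5313, -0.1988]] mean [ 0.57187181 -0.26347859  0.015     ]
scene screws [[0.6109, -0.1993], [0.5304, -0.2001], [0.5321, -0.3307], [0.6121, -0.3296]] mean [ 0.5713587  -0.26492542  0.015     ]
top tips [[0.5707, -0.2266], [0.5715, -0.2969]] [ 0.57108464 -0.26177462  0.04      ]
scene tips [[0.5723, -0.2265], [0.5726, -0.2982]] [ 0.57245042 -0.26236759  0.04      ]
bin/bush [0.40311851 0.03720502 0.03      ]
bin/bush [0.74698378 0.04410017 0.115     ]
bin/bush [ 0.74944714 -0.07996907  0.115     ]
bin/bush [ 0.46281346 -0.08376205  0.08      ]
bin/bush [0.45725807 0.04380034 0.115     ]
```

```bash
python3 - <<'E'
from fit import *
t=cam("top"); s=cam("scene")
def d(n,f,a,b,z,o,x0,off):
    A,B=[unp(f,*px(c,4,o,x0),z) for c in(a,b)];v=B-A;print(n,A[:2].round(4),B[:2].round(4),round(np.linalg.norm(v),4),"yaw",round(np.degrees(np.arctan2(v[1],v[0]))+off,1))
to=(t,);TO=((135,170),0);SO=((375,290),400)
d("T fixed jaw outer",t,(218,44),(52,88),.048,*TO,-90)
d("T fixed jaw inner",t,(228,88),(62,128),.048,*TO,-90)
d("T boss far",t,(159,107),(75,128),.09,*TO,-90)
d("T boss near",t,(170,175),(88,190),.09,*TO,-90)
d("T bed right edge",t,(372,403),(270,55),.02,*TO,0)
d("T bed near edge",t,(368,403),(135,472),.02,*TO,-90)
d("T jaw joint",t,(263,240),(117,282),.045,*TO,-90)
d("T holes",t,(217,150),(78,192),.04,*TO,-90)
d("S fixed inner",s,(510,298),(697,375),.048,*SO,-90)
d("S fixed outer",s,(485,345),(683,435),.048,*SO,-90)
d("S bed left",s,(578,25),(432,372),.02,*SO,0)
d("S holes",s,(556,264),(718,330),.04,*SO,-90)
d("S boss near",s,(598,250),(700,290),.09,*SO,-90)
d("S boss far",s,(622,187),(713,222),.09,*SO,-90)
d("S flange near right",s,(722,398),(765,285),.04,*SO,180)
d("T block-post",t,(182,304),(120,147),.09,*TO,0)
E
```

```text
T fixed jaw outer [0.6292 0.2769] [0.6054 0.3574] 0.0839 yaw 16.5
T fixed jaw inner [0.6065 0.2708] [0.5849 0.3511] 0.0831 yaw 15.0
T boss far [0.5847 0.2926] [0.5739 0.3312] 0.0401 yaw 15.5
T boss near [0.5516 0.2856] [0.544  0.3233] 0.0385 yaw 11.5
T bed right edge [0.4523 0.1982] [0.6324 0.2571] 0.1895 yaw 18.1
T bed near edge [0.4522 0.2002] [0.4173 0.3133] 0.1184 yaw 17.2
T jaw joint [0.5299 0.2506] [0.5082 0.3205] 0.0732 yaw 17.2
T holes [0.5766 0.2766] [0.5544 0.3438] 0.0708 yaw 18.3
S fixed inner [0.6069 0.2748] [0.5817 0.3501] 0.0794 yaw 18.5
S fixed outer [0.6305 0.2803] [0.6065 0.3604] 0.0837 yaw 16.7
S bed left [0.4585 0.205 ] [0.6424 0.2656] 0.1937 yaw 18.3
S holes [0.5771 0.2775] [0.5549 0.3441] 0.0702 yaw 18.4
S boss near [0.5869 0.2968] [0.5734 0.3361] 0.0416 yaw 19.0
S boss far [0.557 0.287] [0.5447 0.3229] 0.0379 yaw 18.9
S flange near right [0.5787 0.362 ] [0.5241 0.3469] 0.0567 yaw 15.5
T block-post [0.4899 0.2766] [0.5649 0.3097] 0.0819 yaw 23.8
```

Edge directions give yaw about 18° in both cameras. The block sits about 8 mm along the fixture's +y from its axis, at (.566,.310), with the post at (.4896,.2778). I plan to grip the post along the fixture's y and then use the same orientation for the block.

```bash
cat > go.py <<'E'
# usage: go.py x y z ydir_deg -> shift (units of 12cm, tool axes) and roll (units of pi) from measured pose
import sys; from h import *
s=manip.state(); q=s["tool_rot"]; M=R.from_quat([q[1],q[2],q[3],q[0]]).as_matrix()
a=list(map(float,sys.argv[1:])); yd=np.degrees(np.arctan2(M[1,1],M[0,1]))
print("t",s["time"].round(2),"pos",s["tool_pos"].round(4),"ydir",yd.round(2),"F",s["contact_force"].round(1),"w",round(s["gripper_width"],3),"g",round(s["grasp_force"],1),"tilt",np.degrees(np.arccos(-M[2,2])).round(2),"j6",s["joint_pos"][5].round(2))
if len(a)>2: print("shift",(M.T@(np.array(a[:3])-s["tool_pos"])/.12).round(3))
if len(a)>3: print("roll",round(-(a[3]-yd)/180,4))
E
python3 -m pendant '[[1,[0,0,-0.8],-0.2244],[1,[0,0,-0.8],-0.2244],[1,[0,0,-0.8],-0.2244],[1,[0,0,-0.8],-0.2244],[1,[0,0,-0.8],-0.2244],[1,[0,0,-0.8],-0.2244]]'
python3 -m pendant '[[1,[-0.3,-0.75,0],0],[1,[-0.3,-0.75,0],0]]'
python3 -m pendant '[[1,[-0.3,-0.75,0],0],[1,[-0.3,-0.75,0],0]]'
python3 -m pendant '[[1,[-0.3,-0.75,0],0],[1,[-0.3,-0.75,0],0]]'
python3 -m pendant '[[0.5,[-0.3,-0.75,0],0],[0.5,[-0.3,-0.75,0],0],[0.5,[-0.3,-0.75,0],0],[0.5,[-0.3,-0.75,0],0],[0.5,[-0.3,-0.75,0],0]]'
python3 go.py .4896 .2778 .120 108
```

```text
time: 1.0
tool_pos: [0.2381, 0.5779, 0.2968]
tool_rot: [0.0, -0.156, 0.988, 0.0]
contact_force: [1.4, -0.9, 0.8]
gripper_width: 1.001
grasp_force: 0.0
time: 1.2
tool_pos: [0.3001, 0.5029, 0.2963]
tool_rot: [-0.0, -0.156, 0.988, -0.0]
contact_force: [1.1, 0.3, -0.0]
gripper_width: 1.001
grasp_force: 0.0
time: 1.4
tool_pos: [0.363, 0.4274, 0.2967]
tool_rot: [0.0, -0.155, 0.988, -0.0]
contact_force: [0.5, 1.1, -0.2]
gripper_width: 1.004
grasp_force: 0.0
time: 1.6
tool_pos: [0.4252, 0.3527, 0.2968]
tool_rot: [0.0, -0.155, 0.988, 0.0]
contact_force: [0.7, -0.2, 0.0]
gripper_width: 0.999
grasp_force: 0.0
time: 2.1
tool_pos: [0.4857, 0.2807, 0.2967]
tool_rot: [-0.0, -0.156, 0.988, 0.0]
contact_force: [0.0, -0.6, -0.0]
gripper_width: 0.502
grasp_force: 0.0Traceback (most recent call last):
  File "go.py", line 5, in <module>
    print("t",s["time"].round(2),"pos",s["tool_pos"].round(4),"ydir",yd.round(2),"F",s["contact_force"].round(1),"w",round(s["gripper_width"],3),"g",round(s["grasp_force"],1),"tilt",np.degrees(np.arccos(-M[2,2])).round(2),"j6",s["joint_pos"][5].round(2))
              ^^^^^^^^^^^^^^^
AttributeError: 'float' object has no attribute 'round'
```

```bash
sed -i 's/s\["time"\].round(2)/round(s["time"],2)/' go.py; python3 go.py .4896 .2778 .180 108; python3 go.py .4896 .2778 .060 108
```

```text
t 2.1 pos [0.4857 0.2807 0.2967] ydir 107.99 F [ 0.  -0.6 -0. ] w 0.502 g 0.0 tilt 0.03 j6 -1.49
shift [-0.024 -0.033  0.972]
roll -0.0001
t 2.1 pos [0.4857 0.2807 0.2967] ydir 107.99 F [ 0.  -0.6 -0. ] w 0.502 g 0.0 tilt 0.03 j6 -1.49
shift [-0.024 -0.034  1.972]
roll -0.0001
```

```bash
python3 -m pendant '[[0.5,[-0.024,-0.033,0.97],0],[0.5,[-0.024,-0.033,0.97],0],[0.5,[-0.024,-0.033,0.97],0]]' >/dev/null
python3 -m pendant '[[0.5,[0,0,0.5],0],[0.5,[0,0,0.5],0],[0.5,[0,0,0.5],0]]'
python3 go.py .4896 .2778 .060 108
python3 - <<'E'
from h import *
t=cam("top"); s=cam("scene")
cv2.imwrite("pics/c3.png",np.hstack([crop(t,135,170,100,125,4),crop(s,375,270,100,125,4)]))
E
```

```text
time: 2.7
tool_pos: [0.4887, 0.2774, 0.1191]
tool_rot: [-0.002, -0.157, 0.988, -0.0]
contact_force: [1.0, -0.2, 0.9]
gripper_width: 0.501
grasp_force: 0.0
t 2.7 pos [0.4887 0.2774 0.1191] ydir 108.06 F [ 1.  -0.2  0.9] w 0.501 g 0.0 tilt 0.22 j6 -1.5
shift [-0.01   0.001  0.493]
roll 0.0003
```

View pics/c3.png

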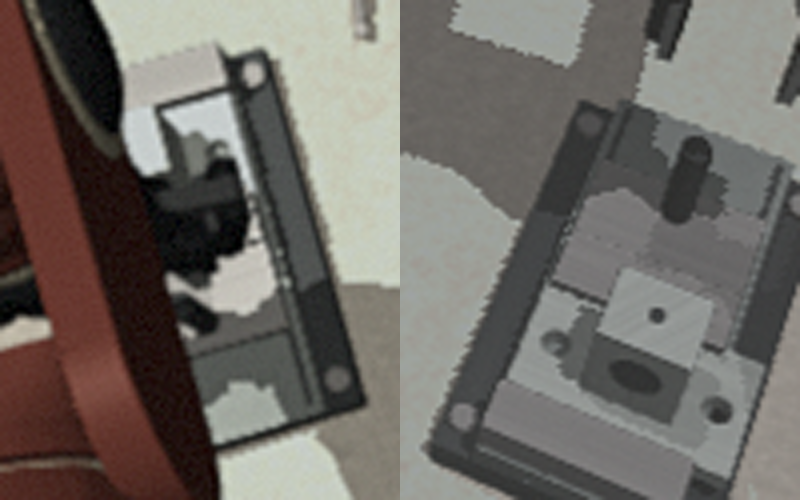

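The top view is blocked by the arm. The scene view shows fingertips at about crop (670,45) and (790,75), with the post top at (697,150). I'll check the alignment in a wider crop with the TCP projected.

```bash
python3 - <<'E'
from h import *
s=cam("scene"); f=s
P=np.array([.4887,.2774,.119]);y=np.array([-.309,.951,0])
im=crop(s,400,225,125,125,4.8)
q=proj(f,[P,P+y*.0213,P-y*.0213,[.4896,.2778,.093]]); q=((q-[400,225])*4.8)
print(q.round())
for a in q: cv2.drawMarker(im,(int(a[0]),int(a[1])),(0,0,255),0,8,1)
cv2.imwrite("pics/c4.png",im)
E
```

```text
[[252. 349.]
 [312. 371.]
 [192. 327.]
 [237. 393.]]
```

View pics/c4.png

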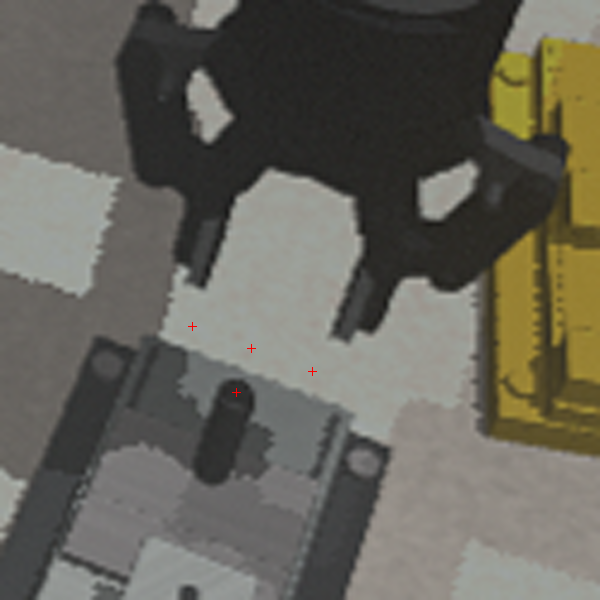

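The post is between the fingers sideways, but height and x can't be told apart from this one view. I'll lower, close and read the opening.

```bash
python3 -m pendant '[[0.5,[-0.01,0,0.25],0],[0.5,[-0.01,0,0.25],0],[0.5,[-0.01,0,0.49],0],[0.5,[-0.01,0,0.49],0],[0.5,[-0.01,0,0.49],0]]'
python3 -m pendant '[[0.1,[0,0,0],0],[0.1,[0,0,0],0],[0.1,[0,0,0],0],[0.1,[0,0,0],0],[0.1,[0,0,0],0],[0.1,[0,0,0],0]]'
```

```text
time: 3.35
tool_pos: [0.4918, 0.2777, 0.0629]
tool_rot: [0.0, -0.156, 0.988, 0.0]
contact_force: [0.6, 0.3, 0.6]
gripper_width: 0.5
grasp_force: 0.0
time: 3.95
tool_pos: [0.492, 0.2778, 0.0626]
tool_rot: [0.001, -0.156, 0.988, 0.0]
contact_force: [-1.1, -1.0, 5.4]
gripper_width: 0.095
grasp_force: 2.9
```

```bash
python3 - <<'E'
from h import *
s=cam("scene")
st=manip.state();P=st["tool_pos"]
im=crop(s,400,245,125,125,4.8)
q=((proj(s,[P])-[400,245])*4.8)[0];cv2.drawMarker(im,(int(q[0]),int(q[1])),(0,0,255),0,8,1);print(q,st["gripper_width"])
cv2.imwrite("pics/c5.png",im)
E
```

```text
[216.42786625 347.63416252] 0.1023540174746593
```

View pics/c5.png

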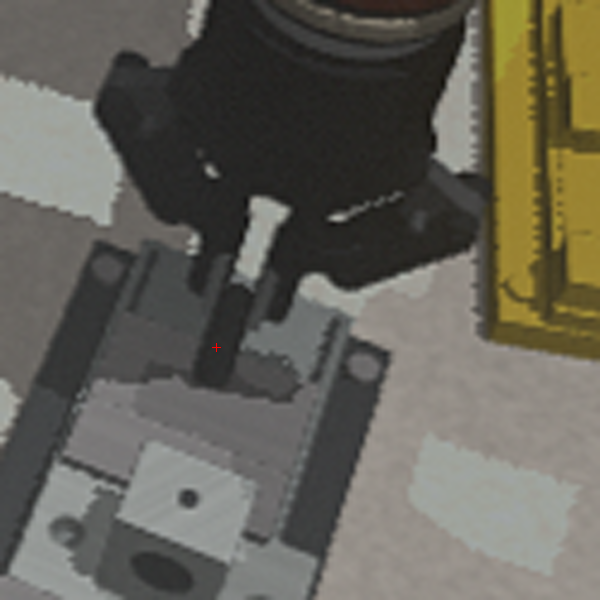

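The pads are shut to 8 mm at the post's apparent top, with about 5 N upward on the tool, so the tips may not be where I assumed. I'll check with the top camera and project the TCP.

```bash
python3 - <<'E'
from h import *
s=cam("top")
st=manip.state();P=st["tool_pos"]
im=crop(s,130,170,125,125,4.8)
for p in(P,P+[0,0,.03],P+[0,0,.073],[.4896,.2778,.093]):
    q=((proj(s,[p])-[130,170])*4.8)[0];cv2.drawMarker(im,(int(q[0]),int(q[1])),(0,0,255),0,8,1);print(q)
im=cv2.convertScaleAbs(im,alpha=1.6,beta=15)
cv2.imwrite("pics/c6.png",im);print(st["contact_force"],st["grasp_force"],st["joint_pos"])
E
```

```text
[255.40958205 369.27509942]
[236.15472318 356.4501644 ]
[206.20474676 336.50161511]
[235.45808487 362.53811563]
[-1.11693172 -0.68983586  5.46668913] 2.8302422538399696 [ 3.82194301e-01  3.61650122e-02  1.87055203e+00  2.00675175e-05
  1.23337200e+00 -1.50276010e+00]
```

View pics/c6.png

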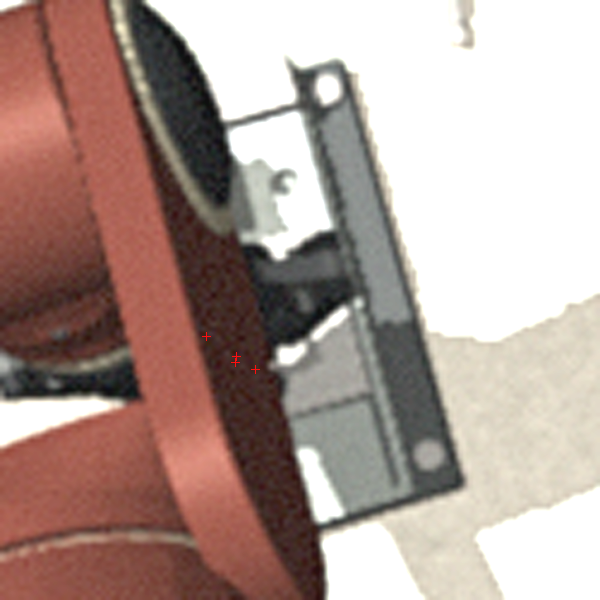

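```bash
python3 - <<'E'
from h import *
from scipy.optimize import least_squares
s=cam("scene");t=cam("top");P=manip.state()["tool_pos"]
X=np.array([-.951,-.309,0]);Y=np.array([-.309,.951,0])
for a,b in(((112,90),(345,285)),((130,85),(310,285)),((130,60),(345,270))):
    a=np.array(a)/4.8+[400,245];b=np.array(b)/4.8+[130,170]
    r=least_squares(lambda p:np.r_[proj(s,[p])[0]-a,proj(t,[p])[0]-b],P)
    d=r.x-P;print(r.x.round(3),"tool x,y,up",(d@X).round(4),(d@Y).round(4),d[2].round(4),r.fun.round(1))
E
```

```text
[0.504 0.22  0.173] tool x,y,up 0.0063 -0.0592 0.1106 [ 0.2  0.   0.2 -0.1]
[0.504 0.228 0.182] tool x,y,up 0.0043 -0.0514 0.1194 [ 1.6  0.2  1.5 -0.8]
[0.504 0.219 0.19 ] tool x,y,up 0.0063 -0.0593 0.1271 [-2.  -0.2 -1.8  1. ]
```

Triangulating the left knuckle puts the tool's x and y right, but the fingertips seem about 20 mm higher than reported, just catching the post's top. I'll open, go 15 mm lower (still clear of the jaw's top) and close again.

```bash
python3 -m pendant '[[0.5,[0,0,0],0],[0.5,[0,0,0],0],[0.5,[0,0,0],0],[0.5,[0,0,0],0],[0.5,[0,0,0.06],0],[0.5,[0,0,0.12],0],[0.5,[0,0,0.12],0],[0.5,[0,0,0.12],0]]'
python3 -m pendant '[[0,[0,0,0],0],[0,[0,0,0],0],[0,[0,0,0],0],[0,[0,0,0],0],[0,[0,0,0],0],[0,[0,0,0],0],[0,[0,0,0],0]]'
```

```text
time: 4.95
tool_pos: [0.4909, 0.2773, 0.0464]
tool_rot: [-0.001, -0.156, 0.988, -0.0]
contact_force: [0.4, 0.3, -0.5]
gripper_width: 0.495
grasp_force: 0.0
time: 5.65
tool_pos: [0.4916, 0.2776, 0.0476]
tool_rot: [0.0, -0.156, 0.988, 0.0]
contact_force: [-0.7, -1.0, 3.8]
gripper_width: 0.13
grasp_force: 58.8
```

Gripped with 59 N. Pull along tool +x, which is the fixture's -x.

```bash
python3 -m pendant '[[0,[0.07,0,0],0],[0,[0.14,0,0],0],[0,[0.2,0,0],0],[0,[0.24,0,0],0],[0,[0.26,0,0],0],[0,[0.27,0,0],0],[0,[0.27,0,0],0],[0,[0.27,0,0],0],[0,[0.27,0,0],0]]'; python3 go.py
```

```text
time: 6.55
tool_pos: [0.4616, 0.268, 0.0476]
tool_rot: [0.002, -0.156, 0.988, 0.001]
contact_force: [5.3, 3.4, 0.5]
gripper_width: 0.134
grasp_force: 59.3
t 6.55 pos [0.4616 0.268  0.0476] ydir 108.0 F [5.3 3.4 0.5] w 0.134 g 59.3 tilt 0.19 j6 -1.5
```

```bash
python3 -m pendant '[[0,[0.02,0,0],0],[0,[0.03,0,0],0],[0,[0.03,0,0],0],[0,[0.03,0,0],0]]'; python3 go.py
```

```text
time: 6.95
tool_pos: [0.4618, 0.2681, 0.0477]
tool_rot: [0.006, -0.156, 0.988, 0.002]
contact_force: [17.4, 8.3, -10.2]
gripper_width: 0.131
grasp_force: 58.6
t 6.95 pos [0.4618 0.2681 0.0477] ydir 107.98 F [ 17.4   8.3 -10.2] w 0.131 g 58.6 tilt 0.76 j6 -1.5
```

```bash
python3 -m pendant '[[0,[-0.035,0,0],0],[0.5,[-0.035,0,0],0],[0.5,[-0.035,0,0],0],[0.5,[-0.035,0,0],0],[0.5,[-0.035,0,0],0],[0.5,[-0.035,0,-0.4],0],[0.8,[-0.035,0,-0.8],0],[0.8,[-0.035,0,-0.95],0],[0.8,[-0.035,0,-0.95],0],[0.8,[-0.035,0,-0.95],0]]'; python3 go.py .566 .3104 .16 108
```

```text
time: 7.95
tool_pos: [0.4607, 0.2675, 0.1605]
tool_rot: [-0.0, -0.156, 0.988, -0.0]
contact_force: [0.4, -0.6, -0.4]
gripper_width: 0.805
grasp_force: 0.0
t 7.95 pos [0.4607 0.2675 0.1605] ydir 108.0 F [ 0.4 -0.6 -0.4] w 0.805 g 0.0 tilt 0.04 j6 -1.5
shift [-0.945  0.069  0.004]
roll 0.0
```

```bash
python3 -m pendant '[[0.8,[-0.4,0.07,0],0],[0.8,[-0.75,0.07,0],0],[0.8,[-0.945,0.07,0],0],[0.8,[-0.945,0.07,0],0],[0.8,[-0.945,0.07,0],0],[0.8,[-0.945,0.07,0],0]]'; python3 go.py .566 .3104 .046 108
python3 - <<'E'
from h import *
t=cam("top"); s=cam("scene");P=manip.state()["tool_pos"]
im=crop(s,365,225,125,125,4.8)
for p in(P,[.566,.3104,.09],[.4612,.2680,.093]):
    q=((proj(s,[p])-[365,225])*4.8)[0];cv2.drawMarker(im,(int(q[0]),int(q[1])),(0,0,255),0,8,1);print(q)
cv2.imwrite("pics/c7.png",im)
E
```

```text
time: 8.55
tool_pos: [0.5648, 0.3101, 0.1593]
tool_rot: [-0.002, -0.156, 0.988, -0.0]
contact_force: [0.6, -0.4, -0.2]
gripper_width: 0.794
grasp_force: 0.0
t 8.55 pos [0.5648 0.3101 0.1593] ydir 108.01 F [ 0.6 -0.4 -0.2] w 0.794 g 0.0 tilt 0.19 j6 -1.5
shift [-0.013 -0.001  0.944]
roll 0.0
[395.87263711 481.35399743]
[354.13461584 594.69411836]
[426.75495296 329.20095381]
```

View pics/c7.png

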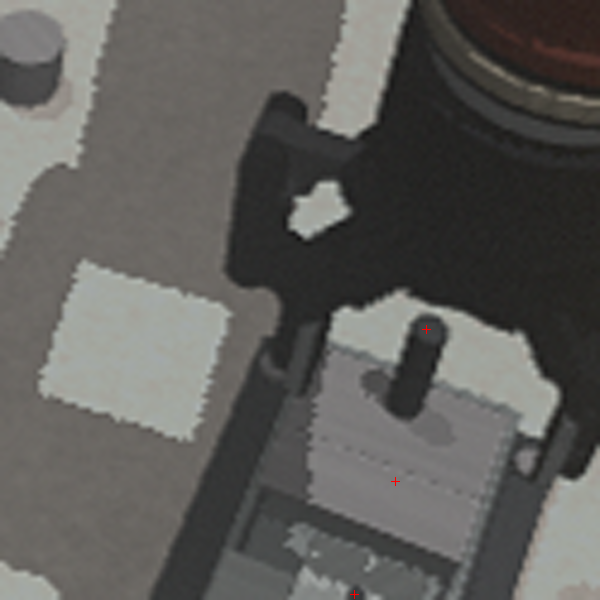

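The picture shows the jaw fully back with the post where predicted, at crop (427,329). The open fingertips are at (300,393) and (555,480), straddling the block symmetrically. Now lower and grip.

```bash
python3 -m pendant '[[0.8,[-0.01,0,0.4],0],[0.8,[-0.01,0,0.7],0],[0.8,[-0.01,0,0.85],0],[0.8,[-0.01,0,0.93],0],[0.8,[-0.01,0,0.96],0],[0.8,[-0.01,0,0.99],0],[0.8,[-0.01,0,0.99],0]]'; python3 go.py .566 .3104 .042 108
```

```text
time: 9.35
tool_pos: [0.5685, 0.3115, 0.0438]
tool_rot: [0.001, -0.156, 0.988, 0.0]
contact_force: [0.4, -0.2, -0.3]
gripper_width: 0.799
grasp_force: 0.0
t 9.35 pos [0.5685 0.3115 0.0438] ydir 108.0 F [ 0.4 -0.2 -0.3] w 0.799 g 0.0 tilt 0.14 j6 -1.5
shift [ 0.023 -0.002  0.015]
roll 0.0
```

```bash
python3 -m pendant '[[0.3,[0,0,0],0],[0.3,[0,0,0],0],[0.3,[0,0,0],0],[0.3,[0,0,0],0],[0.3,[0,0,0],0],[0.3,[0,0,0],0]]'; python3 go.py
```

```text
time: 9.95
tool_pos: [0.5686, 0.3114, 0.0438]
tool_rot: [0.001, -0.156, 0.988, 0.0]
contact_force: [0.2, -0.8, 5.1]
gripper_width: 0.452
grasp_force: 62.2
t 9.95 pos [0.5686 0.3114 0.0438] ydir 108.0 F [ 0.2 -0.8  5.1] w 0.452 g 62.2 tilt 0.14 j6 -1.5
```

```bash
python3 -m pendant '[[0.3,[0,0,-0.05],0],[0.3,[0,0,-0.15],0],[0.3,[0,0,-0.3],0],[0.3,[0,0,-0.5],0],[0.3,[0,0,-0.7],0],[0.3,[0,0,-0.9],0],[0.3,[0,0,-1.0],0]]' >/dev/null
python3 -m pendant '[[0.3,[0,0,-0.15],0],[0.3,[0,0,-0.3],0],[0.3,[0,0,-0.4],0],[0.3,[0,0,-0.4],0],[0.3,[0,0,-0.4],0],[0.3,[0,0,-0.4],0]]'; python3 go.py .572 -.2625 .211 90.7
```

```text
time: 11.25
tool_pos: [0.5668, 0.3108, 0.2087]
tool_rot: [-0.001, -0.156, 0.988, -0.0]
contact_force: [-0.1, 0.6, -4.1]
gripper_width: 0.451
grasp_force: 61.4
t 11.25 pos [0.5668 0.3108 0.2087] ydir 108.0 F [-0.1  0.6 -4.1] w 0.451 g 61.4 tilt 0.15 j6 -1.5
shift [ 1.435 -4.557 -0.015]
roll 0.0961
```

```bash
python3 -m pendant '[[0.3,[0.08,-0.25,0],0.03],[0.3,[0.16,-0.5,0],0.06],[0.3,[0.24,-0.75,0],0.09],[0.3,[0.3,-0.95,0],0.0961],[0.3,[0.3,-0.95,0],0.0961]]'>/dev/null
python3 -m pendant '[[0.3,[0,-0.25,0],0],[0.3,[0,-0.5,0],0],[0.3,[0,-0.75,0],0],[0.3,[0,-1,0],0]]'>/dev/null
python3 -m pendant '[[0.3,[0,-0.25,0],0],[0.3,[0,-0.5,0],0],[0.3,[0,-0.75,0],0],[0.3,[0,-1,0],0]]' >/dev/null
python3 -m pendant '[[0.3,[0,-0.25,0],0],[0.3,[0,-0.5,0],0],[0.3,[0,-0.75,0],0],[0.3,[0,-1,0],0]]' >/dev/null
python3 -m pendant '[[0.3,[0,-0.25,0],0],[0.3,[0,-0.5,0],0],[0.3,[0,-0.7,0],0],[0.3,[0,-0.8,0],0],[0.3,[0,-0.8,0],0],[0.3,[0,-0.8,0],0],[0.3,[0,-0.8,0],0]]'; python3 go.py .572 -.2625 .12 90.7
```

```text
time: 13.65
tool_pos: [0.5743, -0.2631, 0.2101]
tool_rot: [-0.0, -0.007, 1.0, 0.0]
contact_force: [0.4, 0.7, -2.1]
gripper_width: 0.45
grasp_force: 61.9
t 13.65 pos [ 0.5743 -0.2631  0.2101] ydir 90.78 F [ 0.4  0.7 -2.1] w 0.45 g 61.9 tilt 0.04 j6 -2.13
shift [0.019 0.004 0.751]
roll 0.0005
```

```bash
python3 -m pendant '[[0.3,[0,0,0.3],0],[0.3,[0,0,0.6],0],[0.3,[0,0,0.85],0],[0.3,[0,0,1.0],0],[0.3,[0,0,1.0],0]]'>/dev/null
python3 -m pendant '[[0.3,[0,0,0.08],0],[0.3,[0,0,0.08],0],[0.3,[0,0,0.08],0],[0.3,[0,0,0.08],0],[0.3,[0,0,0.08],0],[0.3,[0,0,0.08],0]]'; python3 go.py
python3 - <<'E'
from h import *
t=cam("top"); s=cam("scene");st=manip.state()
cv2.imwrite("pics/full_s.png",s["img"][:,:,::-1]);cv2.imwrite("pics/full_t.png",t["img"][:,:,::-1])
a=crop(s,168,150,80,100,6);b=crop(t,410,160,80,100,4)
b=cv2.resize(b,(320,400)); b=np.vstack([b,np.zeros((200,320,3),np.uint8)])
m=cv2.convertScaleAbs(np.hstack([a,b]),alpha=1.4);cv2.imwrite("pics/c8.png",m);print(m.shape)
E
```

```text
time: 14.75
tool_pos: [0.5744, -0.2647, 0.0813]
tool_rot: [0.0, -0.006, 1.0, -0.0]
contact_force: [-1.0, -0.4, -2.7]
gripper_width: 0.45
grasp_force: 61.9
t 14.75 pos [ 0.5744 -0.2647  0.0813] ydir 90.7 F [-1.  -0.4 -2.7] w 0.45 g 61.9 tilt 0.05 j6 -2.13
(600, 800, 3)
```

View pics/c8.png

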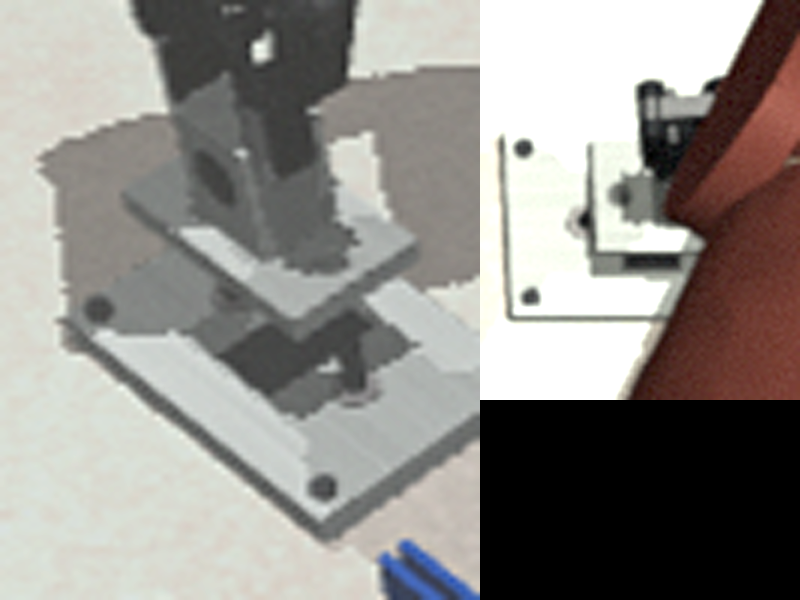

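The last crop shows the block held level above the jig. Its flange corners are at scene crop (298,308), (125,193) and (415,240), and in the top view at (590,143) and (593,252), with the +y hole at (621,194). I fit its pose.

```bash
python3 - <<'E'
from fit import *
s=cam("scene");t=cam("top")
S=[((.028,.048,.01),(298,309)),((.028,-.048,.01),(124,193)),((-.028,.048,.01),(416,240)),((.028,.048,0),(300,326)),((.028,-.048,0),(127,207)),((-.028,.048,0),(413,257))]
T=[((.028,.048,.01),(590,143)),((-.028,.048,.01),(593,252)),((0,.035,.01),(621,194))]
S=[(np.array(a),px(b,6,(168,150))) for a,b in S];T=[(np.array(a),px(b,4,(410,160),480)) for a,b in T]
def res(p,m="st"):
    Q=R.from_euler("z",p[3]).as_matrix();o=[]
    for f,L,c in((s,S,"s"),(t,T,"t")):
        if c in m: o.append(proj(f,[Q@a+p[:3] for a,_ in L])-[b for _,b in L])
    return np.concatenate(o).ravel()
x0=[.572,-.262,.0675,0]
for m in("st","s"):
    q=least_squares(res,x0,args=(m,),loss="soft_l1");print(m,q.x[:3].round(4),np.degrees(q.x[3]).round(2),res(q.x,m).reshape(-1,2).round(1).tolist())
for z in(.0675,.062):
    q=least_squares(lambda p:res([p[0],p[1],z,p[2]]),[.572,-.262,0],loss="soft_l1");print(z,q.x.round(4),q.cost)
# jig: pins/screws refined
J=[((.04,.065,.015),(634,281),(64,60)),((-.04,.065,.015),(777,182),(73,246)),((-.04,-.065,.015),(588,43),(382,246)),((.04,-.065,.015),(447,132),(369,60)),((0,.035,.04),(656,161),(152,140)),((0,-.035,.04),(552,81),(322,140))]
print(fit([(a,px(c,5,(408,185))) for a,b,c in J],[(a,px(b,5,(175,175),400)) for a,b,c in J],t,s,[.572,-.263,0]))
E
```

```text
st [ 0.5705 -0.2642  0.0685] 1.04 [[-0.3, 1.4], [-0.3, -0.9], [0.7, -0.8], [0.1, 2.0], [0.1, 0.2], [1.8, -0.2], [0.2, -0.7], [1.2, -0.2], [-0.1, 0.3]]
s [ 0.5531 -0.2959  0.0364] 2.1 [[-0.5, 0.6], [0.2, -0.4], [-0.6, -1.3], [-0.1, 1.1], [0.5, 0.6], [0.5, -0.8]]
0.0675 [ 0.5703 -0.2647  0.0162] 5.13267029874862
0.062 [ 0.5694 -0.2674  0.0032] 9.696519255837629
(array([ 0.57175914, -0.26337321,  0.01085352]), array([[-0. ,  0. ],
       [-0. ,  0.1],
       [-0. , -0. ],
       [-0.1,  0.1],
       [ 0.8, -0.3],
       [ 0.7, -0.3],
       [ 0.3,  0.4],
       [ 0.2,  0.4],
       [ 0.4,  0.5],
       [ 0.3,  0.4],
       [-0.2, -0.6],
       [ 0.1, -0.1]]))
```

```bash
python3 go.py .5753 -.2634 .0635 90.45
```

```text
t 14.95 pos [ 0.5741 -0.2645  0.0808] ydir 90.7 F [-0.6  0.4 -3. ] w 0.45 g 61.9 tilt 0.0 j6 -2.13
shift [-0.01   0.009  0.144]
roll 0.0014
```

```bash
python3 -m pendant '[[0.3,[-0.01,0.009,0.04],0.0014],[0.3,[-0.01,0.009,0.08],0.0014],[0.3,[-0.01,0.009,0.12],0.0014],[0.3,[-0.01,0.009,0.144],0.0014],[0.3,[-0.01,0.009,0.144],0.0014],[0.3,[-0.01,0.009,0.144],0.0014],[0.3,[-0.01,0.009,0.144],0.0014],[0.3,[-0.01,0.009,0.144],0.0014]]' >/dev/null; python3 go.py .5753 -.2634 .0635 90.45
cat > edge.py <<'E'
from fit import *
from scipy.optimize import minimize
from scipy.ndimage import map_coordinates as mc
def grad(f):
    g=cv2.GaussianBlur(f["img"].astype(np.float32).mean(2),(0,0),1.0);return cv2.Sobel(g,5,1,0),cv2.Sobel(g,5,0,1)
def score(p,E,G):  # E: list of (cam key, A, B) local edges; p=x,y,z,yaw
    Q=R.from_euler("z",p[3]).as_matrix();o=0
    for k,A,B in E:
        f,(gx,gy)=G[k];w=np.linspace(.08,.92,40)[:,None];P=np.array(A)*(1-w)+np.array(B)*w
        u=proj(f,P@Q.T+p[:3]);d=u[-1]-u[0];n=np.array([-d[1],d[0]])/np.hypot(*d)
        o+=np.abs(np.sqrt(np.abs(mc(gx,u[:,::-1].T,order=1)*n[0]+mc(gy,u[:,::-1].T,order=1)*n[1]))).mean()
    return -o
def best(x0,E,G,fixz=None):
    fn=lambda v:score([v[0]/1e3+x0[0],v[1]/1e3+x0[1],x0[2]+(0 if fixz else v[2]/1e3),x0[3]+v[-1]*.01],E,G)
    n=3 if fixz else 4;r=[minimize(fn,np.random.default_rng(i).normal(0,1,n),method="Nelder-Mead") for i in range(10)];b=min(r,key=lambda a:a.fun).x
    return np.array([x0[0]+b[0]/1e3,x0[1]+b[1]/1e3,x0[2]+(0 if fixz else b[2]/1e3),np.degrees(x0[3]+b[-1]*.01)])
def box(x,y,z0,z1):
    pp,pm,mp,mm=[(a*x,b*y) for a,b in((1,1),(1,-1),(-1,1),(-1,-1))];e=lambda a,b,z:((*a,z),(*b,z))
    return pp,pm,mp,mm,e
E
python3 - <<'E'
from edge import *
s=cam("scene");t=cam("top");G={"s":(s,grad(s)),"t":(t,grad(t))}
pp,pm,mp,mm,e=box(.028,.048,0,.01)
bE=[("s",*e(pp,pm,.01)),("s",*e(pp,pm,0)),("s",*e(pp,mp,.01)),("s",*e(pp,mp,0)),("t",*e(pp,mp,.01))]
for z in(None,.0495): print("block",z,best([.5718,-.2632,.0495,.012],bE,G,z).round(4))
pp,pm,mp,mm,e=box(.05,.075,0,.015)
E_=[("s",*e(pp,pm,.015)),("s",*e(pp,pm,0)),("s",*e(pp,mp,.015)),("s",*e(pp,mp,0)),("t",*e(pp,mp,.015))]
print("jig",best([.5718,-.2632,0,.011],E_,G,True).round(4))
E
```

```text
t 15.75 pos [ 0.5755 -0.2635  0.0638] ydir 90.45 F [ 1.4 -0.3 -2.6] w 0.453 g 61.9 tilt 0.04 j6 -2.13
shift [0.002 0.001 0.002]
roll -0.0
block None [ 0.5701 -0.2643  0.0489  1.1439]
block 0.0495 [ 0.5706 -0.2641  0.0495  1.2283]
jig [ 0.5723 -0.2641  0.      0.7028]
```

```bash
python3 -m pendant '[[0.3,[-0.01,0,-0.005],0.0022],[0.3,[-0.01,0,-0.005],0.0022],[0.3,[-0.01,0,-0.005],0.0022],[0.3,[-0.01,0,-0.005],0.0022],[0.3,[-0.01,0,-0.005],0.0022],[0.3,[-0.01,0,-0.005],0.0022],[0.3,[-0.01,0,-0.005],0.0022],[0.3,[-0.01,0,-0.005],0.0022]]' >/dev/null; python3 go.py
python3 - <<'E'
from edge import *
s=cam("scene");t=cam("top")
for c in(s,t):c["img"]=np.mean([c["img"]]+[manip.grab_frame("scene" if c is s else "top")["img"] for _ in range(4)],0)
G={"s":(s,grad(s)),"t":(t,grad(t))}
pp,pm,mp,mm,e=box(.028,.048,0,.01)
bE=[("s",*e(pp,pm,.01)),("s",*e(pp,pm,0)),("s",*e(pp,mp,.01)),("s",*e(pp,mp,0)),("t",*e(pp,mp,.01))]
xb=[("t",(.017,-.005,.06),(.017,.005,.06))]
for z in(None,.05): print("block",z,best([.5718,-.2632,.05,.012],bE,G,z).round(4))
pp,pm,mp,mm,e=box(.05,.075,0,.015)
E_=[("s",*e(pp,pm,.015)),("s",*e(pp,pm,0)),("s",*e(pp,mp,.015)),("s",*e(pp,mp,0)),("t",*e(pp,mp,.015))]
print("jig",best([.5718,-.2632,0,.011],E_,G,True).round(4))
E
```

```text
t 16.65 pos [ 0.5765 -0.2634  0.064 ] ydir 90.05 F [ 0.  -0.3 -2.3] w 0.452 g 61.9 tilt 0.0 j6 -2.12
block None [ 0.571  -0.2643  0.0491  0.9264]
block 0.05 [ 0.5716 -0.2639  0.05    1.0875]
jig [ 0.5723 -0.2641  0.      0.7325]
```

```bash
python3 -m pendant '[[0.3,[-0.004,0,0],0.001],[0.3,[-0.004,0,0],0.001],[0.3,[-0.004,0,0],0.001],[0.3,[-0.004,0,0],0.001],[0.3,[-0.004,0,0],0.001],[0.3,[-0.004,0,0],0.001]]' >/dev/null; python3 go.py; python3 -c "
from plant import manip; print(manip.job_done())"
```

```text
t 17.75 pos [ 0.577  -0.2634  0.064 ] ydir 89.88 F [ 0.2 -0.2 -3.3] w 0.454 g 61.9 tilt 0.0 j6 -2.11
the job is handed in; nothing more can be done
None
```

I pulled the jaw right back, carried the block over the bins, and handed the job in at 17.75 s with the block held still and level over the jig pins. By the cameras its underside is about 1 cm above the pin tips and its holes line up within about 1 mm; no verdict came back.

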